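# Check a spigot pin in the eye and show its foot to the camera

### The job

Check the squat steel spigot pin: take it by its head, put its foot down through the eye in the top plate of the cam lock bracket until its collar meets the plate, then draw it out again and show it to the inspection camera, with the end face of the foot squarely facing the lens, centred on the lens's line of sight and 10 cm from the glass. Finish while holding it there, still, in the gripper; do not let go or put it down. Leave the couplers, the mallet head and the setting of the camera as they are.

Things in the scene. Friction and masses are not known exactly. Their poses are not given: they have to be found in the camera images.
- pin_center (a point): the squat steel spigot pin, loose, about 0.36 kg, standing upright on its foot on the fixed ribbed aluminium tray (top 12 mm above the work surface), 91 mm high, round all over. From the bottom: shank 26 mm diameter and 45 mm long (foot: its lower end), collar 40 mm diameter and 8 mm thick, head 20 mm diameter and 38 mm long. Point on its axis half-way up, 45.5 mm above the foot; z runs along the pin from foot to head
- pin_foot (a point): centre of the end face of the pin's foot (edge bevelled 1.5 mm); z runs along the pin from foot to head
- eye (a point): centre of the eye in the cam lock bracket, at the upper face of its top plate; z points up along the eye. The bracket is fixed, with a plain steel top plate 90 x 80 x 12 mm whose upper face lies 80 mm above the tray, on two dark cheeks, with a green lever at one side below the plate. The round eye is 30 mm in diameter with a 2 mm bevel at its mouth, open right through with 60 mm free below the plate
- lens (a point): centre of the front glass of the inspection camera, flush with its white ring light (60 mm diameter); z points out of the lens along the line of sight, which slants upward and roughly towards the robot, 24 to 40 degrees off vertical. The grey camera head (60 mm lens front to pivot, 41 mm behind it) hangs on a stiff tilt pivot in a fixed grey yoke with a 100 x 110 mm foot; the lens's rim stands up to 160 mm above the tray
- double_coupler: new silver double coupler lying on the tray, loose, about 100 x 85 x 64 mm, two clamp rings at right angles; origin at the centre of its underside. Bystander
- swivel_coupler: corroded brown swivel coupler lying on the tray, loose, about 150 x 50 x 64 mm, two clamp rings side by side; origin at the centre of its underside. Bystander
- mallet_head: black rubber mallet head standing on end on the tray, loose, 60 mm diameter, 80 mm high; origin at the centre of its underside. Bystander
There are look-alikes about, which are no part of the job. What is shaped like the part that bears pin_center but pink or turquoise is not meant.

How it is judged:
By the outcome, as a careful person would: the job done as asked, in the order asked, and still so for the second after the job is handed in, while the arm keeps its last pose, push and grip.
It also fails if it takes over 58 s, if anything falls off the work surface, if the arm or the gripper's body presses on something with over 40 N, if the wrist force passes 120 N, or if a joint passes its speed limit or range.

### The arm

A 6-joint arm with a two-finger parallel gripper is mounted at the origin on the work surface. World frame = base frame: x ahead of the robot, y to its left, z up, the work surface at z = 0. Lengths are in m, angles in degrees, forces in N, time in s.
With the tool pointing down it reaches from about 0.35 to 0.875 m from the base axis. Payload 4.2 kg.
Tool frame: the origin (TCP) lies on the front face of the gripper's body, between the roots of the fingers; the fingertips stand 70 mm ahead of it and the grasp point (between the pads) lies 51 mm ahead of it (r.nose_length is the distance from the TCP to the fingertips, in m); z points along the fingers, y is the direction in which the jaws open and shut (so a half turn about z gives the same grasp; the last joint's range is limited). The gripper opens to 87 mm and grips with 3 to 60 N. Pads are 19 mm wide; open, the fingers measure 117 mm over their backs; the gripper's body (75 mm by 190 mm) begins 51 mm behind the grasp point.
Start: joints at [-60.585, 22.042, 0.453, 0, -68.411, -14.817], TCP at [0.158, -0.605, 0.292] pointing down, gripper open.
Joint ranges: [-179.83, 179.83], [-69.29, 118.12], [-61.27, 80.66], [-181.25, 117.63], [-171.15, -9.14], [-177.46, 177.46]. Speed limits (degrees/s): [159.86, 159.86, 180, 180, 180, 180].

### API

Orientations are given as a 3x3 rotation matrix whose columns are the frame's x, y, z axes.
In Python, from station import telemetry, capture, order, r gives the robot as it stands.
- The arm moves only by the tool drive_tool, never from a script. Its argument "series" is a list of rows, each a list of 4 numbers: the shift along the tool's x, y, z as a fraction of full scale, then the turn about the tool's z as a fraction of full scale. In form: [[dx, dy, dz, turn], ...]. A call has 1 to 10 rows; each row is the pose to reach, as a shift and turn from the pose commanded when the call began, along the tool's axes at that moment; what a row does not reach only later rows make up. Full scale, the value 1, is 0.12 m for a shift and 2 rad for a turn. A row lasts 1/8 s, in which the tool goes at most 62.5 mm and 10.7 degrees, less where a joint would pass 70% of its speed; a pose out of reach is approached as far as the arm can. A call with a number of a shift or a turn outside -1 to 1 is refused whole. A call with a gripper value outside its range is refused whole. "fingers" is the finger opening in mm, from 0 to 87, set as the call begins (left out, the last holds). The fingers move at their own pace and stop on an object; the grip force is fixed at half the most. Time passes only in rows, so rows that repeat a pose let the fingers close. It gives the time, the measured TCP pose, the force and the opening at its end, in the units of the state.
- telemetry.sense(): the state, without advancing time (a new reading comes with each control period).
- capture(name): name is "scene" or "top"; returns a dict with "color" (400x640x3 uint8, blue, green, red), "fx", "fy", "cx", "cy" (pixels), "eye" and "attitude" of the camera in the world. Camera axes: x right, y up, looking along -z (the intrinsics and any distortion apply to the point x, -y, -z); pixel columns grow to the right and rows downward; lengths in m; the calibration is good to about 2 mm. A picture is of the moment at which its call begins. There is no depth.
- order.finish_job(): hands the job in, once; it reports no verdict.
The state is a dict: "time_s": time; "joints": joint angles; "joint_velocities": joint speeds; "effort": joint torques, N m; "tcp_pos": TCP position; "ee_rot": TCP orientation; "wrist_force": force on the tool from outside, world axes, zero at the start; "moment": the same for the moment, N m; "gripper_width": opening from 0.0 (shut) to 1.0 (fully open).
Only numpy, scipy, OpenCV 4.12 (cv2) and the standard library are available. Lean on these libraries where they do the work, as an engineer would, in place of code of your own. Each camera call takes 0.05 s, during which the arm holds its last target. There are 200 camera calls.

## Working session

There is one attempt and no reset: what is moved stays moved. The work goes in short steps, Python scripts to look and compute and a tool call to move; the robot and the scene stay as the last step left them, time stands still between calls to the robot, and variables do not carry over. Pictures are saved under pics/ and viewed, about 8 in all and at most 12, crops included, and the job is handed in when it is done.

Besides the shell and the picture viewer there is one more tool, called after "Emit:" as a command line: name --pt "numbers of a row" for each row, then --argument value for the rest. drive_tool: Moves the arm, as the interface text tells. Shift numbers are shares of 0.12 m and turn numbers shares of 2 rad, none past 1 either way. Its arguments: {"type":"object","properties":{"series":{"type":"array","items":{"type":"array","items":{"type":"number","minimum":-1,"maximum":1}}},"fingers":{"type":"number"}},"required":["series"]}

```bash
mkdir -p pics; ls; cat > h.py <<'E'
import numpy as np, cv2
from station import telemetry, capture, order, r
def cam(n):
    c=capture(n); c['R']=np.array(c['attitude']); c['eye']=np.array(c['eye']); return c
def proj(c,P):
    q=(np.atleast_2d(P)-c['eye'])@c['R']
    return np.c_[c['cx']-c['fx']*q[:,0]/q[:,2], c['cy']+c['fy']*q[:,1]/q[:,2]]
def ray(c,u,v):
    d=c['R']@np.array([(u-c['cx'])/c['fx'],-(v-c['cy'])/c['fy'],-1.]); return d/np.linalg.norm(d)
def onz(c,u,v,z):
    d=ray(c,u,v); return c['eye']+d*(z-c['eye'][2])/d[2]
def tri(rays):
    A=np.zeros((3,3));b=np.zeros(3)
    for o,d in rays:
        M=np.eye(3)-np.outer(d,d);A+=M;b+=M@o
    p=np.linalg.solve(A,b)
    return p,[float(np.linalg.norm((np.eye(3)-np.outer(d,d))@(p-o))) for o,d in rays]
def shot(n,f,box=None,k=1):
    c=cam(n);im=c['color']
    if box: im=im[box[1]:box[3],box[0]:box[2]]
    cv2.imwrite('pics/'+f+'.png',cv2.resize(im,None,fx=k,fy=k,interpolation=cv2.INTER_CUBIC)); return c
E
python3 - <<'E'
from h import *
np.set_printoptions(precision=4,suppress=True)
for n in('scene','top'):
    c=shot(n,n+'0'); print(n,{k:v for k,v in c.items() if k!='color'})
print(telemetry.sense())
E
```

```text
pics
scene {'fx': 381.36529213457334, 'fy': 381.36529213457334, 'cx': 317.6997861130607, 'cy': 202.24920722661494, 'eye': array([ 0.8845, -0.4687,  0.8455]), 'attitude': array([[ 0.7014, -0.5435,  0.4612],
       [ 0.7127,  0.5248, -0.4654],
       [ 0.0109,  0.6551,  0.7554]]), 'R': array([[ 0.7014, -0.5435,  0.4612],
       [ 0.7127,  0.5248, -0.4654],
       [ 0.0109,  0.6551,  0.7554]])}
top {'fx': 479.65798203505017, 'fy': 479.65798203505017, 'cx': 308.23207526419674, 'cy': 204.5543272459943, 'eye': array([ 0.175 , -0.0294,  1.5084]), 'attitude': array([[-0.0007,  0.9836, -0.1805],
       [-0.9999, -0.003 , -0.0122],
       [-0.0126,  0.1805,  0.9835]]), 'R': array([[-0.0007,  0.9836, -0.1805],
       [-0.9999, -0.003 , -0.0122],
       [-0.0126,  0.1805,  0.9835]])}
{'time_s': 0.1, 'joints': array([-60.584 ,  22.084 ,   0.3887,  -0.0241, -68.411 , -14.816 ]), 'joint_velocities': array([-0.0305, -0.1458,  0.245 ,  0.1424,  0.0646,  0.0965]), 'effort': array([ -0.0002, -39.1689,  18.7935,   4.2319,   0.0134,  -0.0001]), 'tcp_pos': array([ 0.1575, -0.6044,  0.2913]), 'ee_rot': array([[-0.9677, -0.2519, -0.0006],
       [-0.2519,  0.9677,  0.0018],
       [ 0.0001,  0.0019, -1.    ]]), 'wrist_force': array([ 0.3658,  0.2904, -0.0434]), 'moment': array([ 0.0559, -0.0296, -0.001 ]), 'gripper_width': 1.00014238909891}
```

View pics/scene0.png

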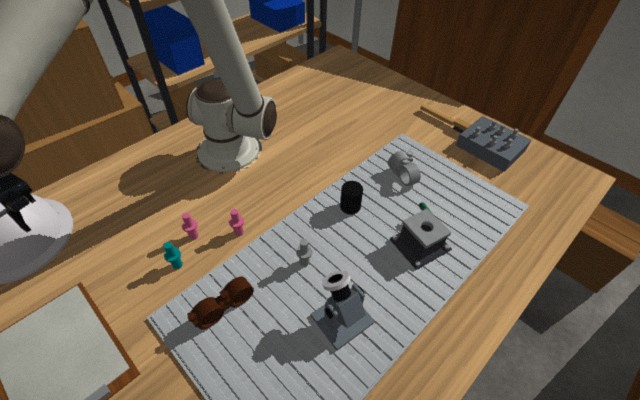

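View pics/top0.png

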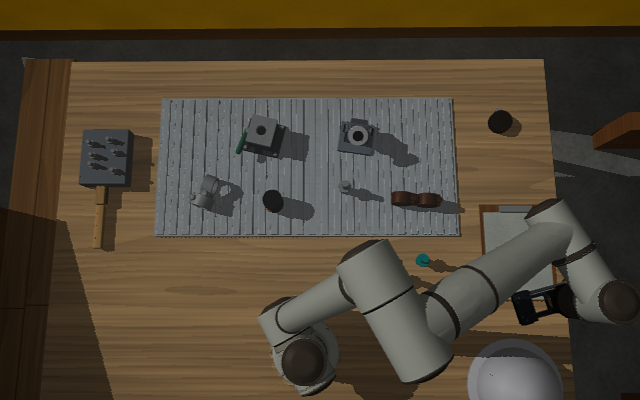

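Scene view: steel pin near (305,250), lens ring (337,282), eye (427,227). Top view: pin (345,187), eye (262,130), lens (357,135). The pink and turquoise pins are decoys. Now I'll zoom in on both views.

```bash
python3 - <<'E'
from h import *
a=cam('scene')['color'];b=cam('top')['color']
A=cv2.resize(a[190:340,285:460],None,fx=4,fy=4,interpolation=cv2.INTER_CUBIC)
B=cv2.resize(b[105:205,235:390],None,fx=5,fy=5,interpolation=cv2.INTER_CUBIC)
cv2.imwrite('pics/s1.png',A);cv2.imwrite('pics/t1.png',B)
E
```

```text
(no output)
```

View pics/s1.png

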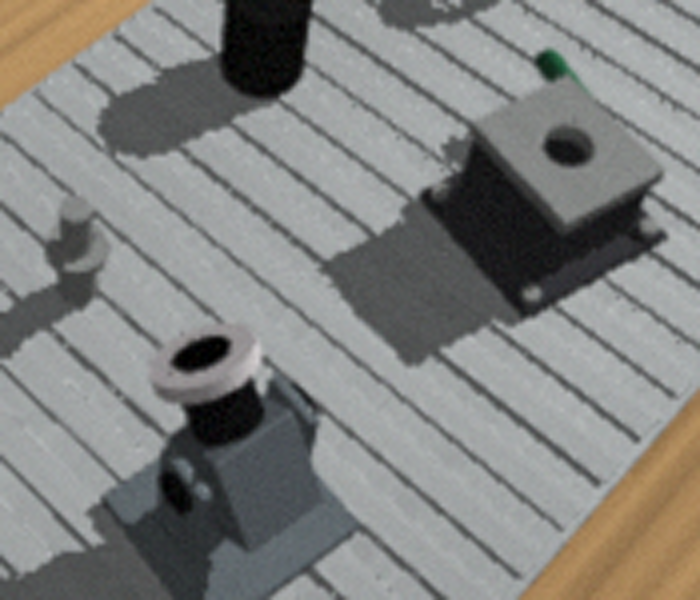

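View pics/t1.png

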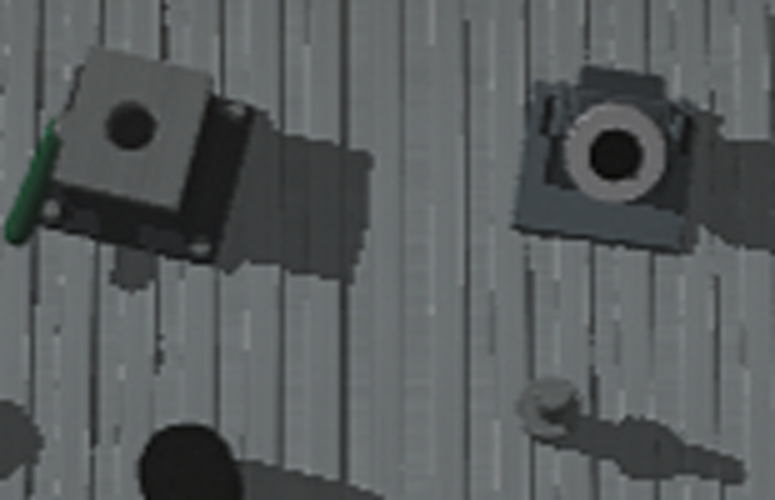

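```bash
cat > m.py <<'E'
from h import *
from scipy.optimize import least_squares
np.set_printoptions(precision=4,suppress=True)
def S(u,v):return (u+.5)/4-.5+285,(v+.5)/4-.5+190
def T(u,v):return (u+.5)/5-.5+235,(v+.5)/5-.5+105
s=cam('scene');t=cam('top')
print('eye',onz(s,*S(568,146),.092),onz(t,*T(131,126),.092))
print('head',onz(s,*S(76,206),.103),'foot~',onz(s,*S(77,297),.012))
print('collar',onz(s,*S(79,243),.065),onz(t,*T(549,408),.065))
p,e=tri([(s['eye'],ray(s,*S(202,354))),(t['eye'],ray(t,*T(616,154)))]);print('lens',p,e)
def contour(c,box,thr,seed,inv):
    g=cv2.cvtColor(c['color'],cv2.COLOR_BGR2GRAY)[box[1]:box[3],box[0]:box[2]]
    g=cv2.resize(g,None,fx=8,fy=8,interpolation=cv2.INTER_CUBIC)
    m=(g<thr) if inv else (g>thr)
    cs,_=cv2.findContours(m.astype(np.uint8),cv2.RETR_LIST,cv2.CHAIN_APPROX_NONE)
    q=((np.array(seed)-box[:2])*8+4)
    cs=[k for k in cs if len(k)>60 and cv2.pointPolygonTest(k,tuple(map(float,q)),False)>0]
    k=min(cs,key=cv2.contourArea)[:,0,:]
    return (k+.5)/8-.5+np.array(box[:2])
bs=(310,262,360,310);bt=(340,115,378,155)
gs=cv2.cvtColor(s['color'],cv2.COLOR_BGR2GRAY);gt=cv2.cvtColor(t['color'],cv2.COLOR_BGR2GRAY)
u,v=map(int,S(202,354));print('S row',gs[v,u-16:u+18],'col',gs[v-16:v+24,u])
u,v=map(int,T(616,154));print('T row',gt[v,u-16:u+17],'col',gt[v-16:v+17,u])
E
python3 m.py
```

```text
eye [0.6691 0.1355 0.092 ] [0.6706 0.1348 0.092 ]
head [ 0.4949 -0.1206  0.103 ] foot~ [ 0.4988 -0.1255  0.012 ]
collar [ 0.4963 -0.1202  0.065 ] [ 0.497  -0.1229  0.065 ]
lens [ 0.6319 -0.1591  0.1491] [8.789181335269946e-05, 8.789181335277058e-05]
S row [167 164 158 162 160 156 147 145 144 104  50  10   3   0  11   2   4   4
   0   0   4  12  54 110 142 149 145 152 172 194 203 176 156 158] col [164 165 161 124  93 120 159 167 162 151 148 135  79  19   7   0   4   6
   1  14  74 144 146 143 126 103 104  94  67  17  16   4   4  11  10  11
  14   7  21  37]
T row [ 69  70  69  59  33  35  55  95 105 104 106  92  15  20  22  21  22  22
  21  22  19  21  56 107 103 104  93  41  36  34  23  29  47] col [ 48  48  50  50  49  56  76 113 103 104 105 102  23  20  21  21  22  22
  21  22  20  16  74 104 103 105  83  67  68  69  70  68  69]
```

```bash
cat > ring.py <<'E'
from m import *
ci=contour(s,bs,75,S(202,354),True); ti=contour(t,bt,62,T(616,154),True)
g=cv2.cvtColor(t['color'],cv2.COLOR_BGR2GRAY)
to=contour(t,bt,86,T(616,154),False) if False else None
# outer contour in top: bright ring's outer boundary
b=bt;G=cv2.resize(g[b[1]:b[3],b[0]:b[2]],None,fx=8,fy=8,interpolation=cv2.INTER_CUBIC)
cs,_=cv2.findContours((G>84).astype(np.uint8),cv2.RETR_EXTERNAL,cv2.CHAIN_APPROX_NONE)
k=max(cs,key=cv2.contourArea)[:,0,:];to=(k+.5)/8-.5+np.array(b[:2])
for n,c in(('si',ci),('ti',ti),('to',to)):print(n,cv2.fitEllipse(c.astype(np.float32)))
def plane_xy(c,uv,P,R):
    d=np.array([ray(c,*q) for q in uv]);n=R[:,2]
    k=((P-c['eye'])@n)/(d@n);X=c['eye']+d*k[:,None]-P
    return np.linalg.norm(X,axis=1)
def basis(a,z):
    n=np.array([np.sin(a)*np.cos(z),np.sin(a)*np.sin(z),np.cos(a)]);return np.c_[np.zeros((3,2)),n]
def f(x):
    R=basis(x[3],x[4]);P=x[:3]
    return np.r_[(plane_xy(s,ci,P,R)-x[5])/np.sqrt(len(ci)),(plane_xy(t,ti,P,R)-x[5])/np.sqrt(len(ti)),(plane_xy(t,to,P,R)-.03)/np.sqrt(len(to))]*1000
o=least_squares(f,[.632,-.159,.149,np.radians(32),np.pi,.015],loss='soft_l1')
x=o.x;print('lens',x[:3],'tilt,az',np.degrees(x[3:5]),'ri',x[5],'cost',o.cost)
# azimuth from bracket-like foot edges
E
python3 ring.py | tail -4
```

```text
si ((334.909423828125, 278.04107666015625), (7.2643327713012695, 15.261945724487305), 68.17012023925781)
ti ((357.6795349121094, 135.61680603027344), (10.414173126220703, 10.831343650817871), 97.44346618652344)
to ((357.3721008300781, 135.088623046875), (19.373323440551758, 19.880916595458984), 137.25393676757812)
lens [ 0.6317 -0.1585  0.1491] tilt,az [ 37.4873 169.4368] ri 0.01595717301997837 cost 1.1371596358075355
```

```bash
python3 - <<'E'
from h import *
a=cam('scene')['color'];b=cam('top')['color']
A=cv2.resize(a[262:352,300:380],None,fx=5,fy=5,interpolation=cv2.INTER_CUBIC)
B=cv2.resize(b[112:160,332:380],None,fx=8,fy=8,interpolation=cv2.INTER_CUBIC)
B=cv2.convertScaleAbs(B,alpha=1.8)
C=np.zeros((450,784,3),np.uint8);C[:,:400]=A;C[:384,400:]=B
cv2.imwrite('pics/c2.png',C)
E
```

```text
(no output)
```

View pics/c2.png

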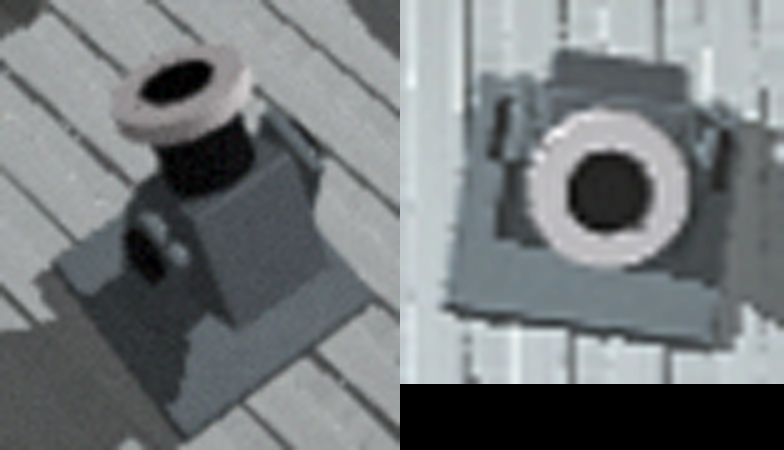

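```bash
python3 - <<'E'
from h import *
np.set_printoptions(precision=4,suppress=True)
s=cam('scene');t=cam('top')
S=lambda u,v:((u+.5)/5-.5+300,(v+.5)/5-.5+262)
T=lambda u,v:((u-400+.5)/8-.5+332,(v+.5)/8-.5+112)
a,b,c=[onz(s,*S(*q),.02) for q in((55,265),(185,435),(370,300))]
print(a,b,c,np.linalg.norm(a-b),np.linalg.norm(b-c),np.degrees(np.arctan2(*(a-b)[1::-1])),np.degrees(np.arctan2(*(b-c)[1::-1])))
d,e=[onz(t,*T(*q),.02) for q in((445,308),(730,348))];print(d,e,np.linalg.norm(d-e),np.degrees(np.arctan2(*(d-e)[1::-1])))
print('foot ctr',(a+c)/2)
for z in(.09,.1,.11):print(onz(s,*S(147,248),z))
E
```

```text
[ 0.6112 -0.2097  0.02  ] [ 0.7058 -0.2231  0.02  ] [ 0.7224 -0.1194  0.02  ] 0.09557512666032067 0.1049888787604313 171.96199384651078 -99.1082416219607
[ 0.6263 -0.1043  0.02  ] [ 0.6091 -0.2184  0.02  ] 0.11537933055545971 81.43335972381082
foot ctr [ 0.6668 -0.1646  0.02  ]
[ 0.6559 -0.1988  0.09  ]
[ 0.6589 -0.2023  0.1   ]
[ 0.6619 -0.2059  0.11  ]
```

Emit:
drive_tool --pt "-0.47 0.4 0 0.1" --pt "-0.94 0.8 0 0.2033" --pt "-0.94 0.8 0 0.2033" --pt "-0.94 0.8 0 0.2033" --fingers 60

```text
time_s: 1.1
tcp_pos: [0.2435, -0.4821, 0.2929]
ee_rot: [[-0.989, 0.148, 0.001], [0.148, 0.989, -0.001], [-0.001, -0.001, -1.0]]
wrist_force: [-0.2, -0.3, 0.4]
gripper_width: 0.707
```

```bash
cat > go.py <<'E'
import sys
from h import *
np.set_printoptions(precision=4,suppress=True)
q=telemetry.sense();R=np.array(q['ee_rot']);p=np.array(q['tcp_pos'])
t=np.array(list(map(float,sys.argv[1:4])))
az=np.degrees(np.arctan2(R[1,0],R[0,0]))
print('t',round(q['time_s'],2),'tcp',p,'x az',az,'F',q['wrist_force'],'w',q['gripper_width']*87,'j',q['joints'])
print('shares',R.T@(t-p)/.12,'turn to 171.3:',np.radians((az-171.3+180)%360-180)/2)
E
python3 go.py .4965 -.1215 .25
```

```text
t 1.1 tcp [ 0.2435 -0.4821  0.2929] x az 171.4950232774815 F [-0.1659 -0.3342  0.3777] w 61.52297045088549 j [-45.9994  13.7326 -11.4765  -0.0068 -64.7322 -52.5027]
shares [-1.6404  3.2843  0.3573] turn to 171.3: 0.0017018991550411893
```

Emit:
drive_tool --pt "-0.2 0.4 0.05 0" --pt "-0.41 0.82 0.09 0.0017"

```text
time_s: 1.35
tcp_pos: [0.3062, -0.3937, 0.2812]
ee_rot: [[-0.988, 0.157, 0.0], [0.157, 0.988, -0.0], [-0.0, -0.0, -1.0]]
wrist_force: [0.9, -0.9, -0.4]
gripper_width: 0.69
```

Emit:
drive_tool --pt "-0.2 0.4 0.05 0" --pt "-0.41 0.82 0.09 0"

```text
time_s: 1.6
tcp_pos: [0.3706, -0.3035, 0.2707]
ee_rot: [[-0.988, 0.155, 0.001], [0.155, 0.988, -0.001], [-0.001, -0.0, -1.0]]
wrist_force: [1.0, -0.4, -0.2]
gripper_width: 0.689
```

Emit:
drive_tool --pt "-0.2 0.4 0.05 0" --pt "-0.41 0.82 0.09 0"

```text
time_s: 1.85
tcp_pos: [0.4347, -0.2138, 0.2599]
ee_rot: [[-0.988, 0.155, 0.001], [0.155, 0.988, -0.0], [-0.001, -0.0, -1.0]]
wrist_force: [0.8, -0.7, -0.7]
gripper_width: 0.688
```

Emit:
drive_tool --pt "-0.2 0.4 0.05 0" --pt "-0.41 0.82 0.09 0" --pt "-0.41 0.82 0.09 0" --pt "-0.41 0.82 0.09 0" --pt "-0.41 0.82 0.09 0"

```text
time_s: 2.48
tcp_pos: [0.497, -0.126, 0.2492]
ee_rot: [[-0.988, 0.156, 0.0], [0.156, 0.988, -0.0], [-0.0, -0.0, -1.0]]
wrist_force: [0.0, -0.3, -0.5]
gripper_width: 0.685
```

```bash
python3 go.py .4965 -.1215 .142
```

```text
t 2.48 tcp [ 0.497  -0.126   0.2492] x az 171.00942825243183 F [ 0.0365 -0.3474 -0.5288] w 59.5735088251 j [   3.9386   13.3034  -18.8386    0.0065  -57.858  -102.9326]
shares [0.0098 0.0364 0.8932] turn to 171.3: -0.0025357168541692812
```

Emit:
drive_tool --pt "0.01 0.036 0.3 0" --pt "0.01 0.036 0.6 0" --pt "0.01 0.036 0.893 0" --pt "0.01 0.036 0.893 0" --pt "0.01 0.036 0.893 0" --pt "0.01 0.036 0.893 0"

```text
time_s: 3.22
tcp_pos: [0.4979, -0.1206, 0.1436]
ee_rot: [[-0.988, 0.155, 0.004], [0.155, 0.988, 0.0], [-0.004, 0.001, -1.0]]
wrist_force: [0.6, -0.9, -0.2]
gripper_width: 0.686
```

```bash
python3 - <<'E'
from h import *
shot('scene','g0',(230,160,390,280),4.5)
E
python3 go.py .4965 -.1215 .142
```

```text
t 3.27 tcp [ 0.4978 -0.1205  0.1435] x az 171.1014888202208 F [ 0.2716 -0.3439 -0.1875] w 60.05040935456703 j [   4.5789   20.6047  -26.5307    0.0145  -42.6762 -103.488 ]
shares [ 0.009  -0.0099  0.0122] turn to 171.3: -0.001732336844582865
```

View pics/g0.png

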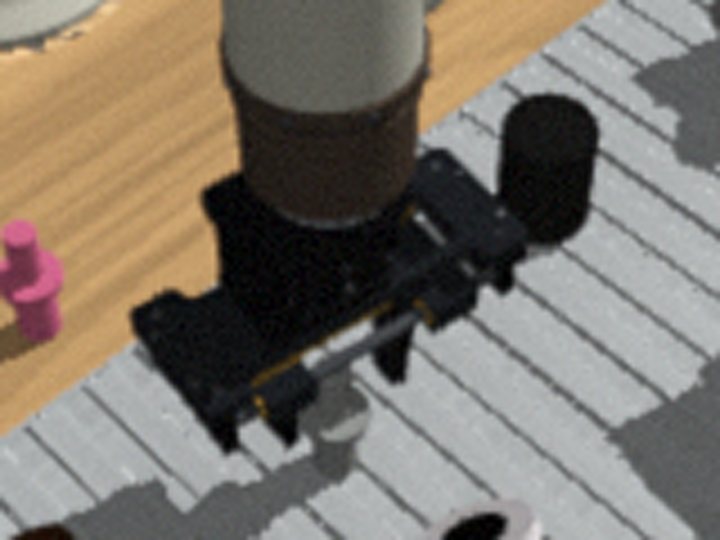

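The open fingers straddle the pin's head (collar near crop (340,410)). I'll close and lift.

Emit:
drive_tool --pt "0 0 0 0" --pt "0 0 0 0" --pt "0 0 0 0" --pt "0 0 0 0" --pt "0 0 0 0" --pt "0 0 0 0" --pt "0 0 0 0" --pt "0 0 0 0" --fingers 0

```text
time_s: 4.28
tcp_pos: [0.4969, -0.1205, 0.1418]
ee_rot: [[-0.988, 0.155, -0.0], [0.155, 0.988, -0.0], [0.0, -0.0, -1.0]]
wrist_force: [-0.4, -2.5, 0.1]
gripper_width: 0.219
```

Emit:
drive_tool --pt "0 0 -0.2 0" --pt "0 0 -0.6 0" --pt "0 0 -1 0" --pt "0 0 -1 0"

```text
time_s: 4.78
tcp_pos: [0.4987, -0.1201, 0.2654]
ee_rot: [[-0.988, 0.154, 0.009], [0.154, 0.988, 0.001], [-0.009, 0.002, -1.0]]
wrist_force: [0.2, -0.3, -3.2]
gripper_width: 0.219
```

```bash
python3 go.py .670 .135 .265
```

```text
t 4.78 tcp [ 0.4987 -0.1201  0.2654] x az 171.12760803276697 F [ 0.2125 -0.308  -3.2471] w 19.07235299846086 j [   4.6152   12.243   -17.6962    0.0053  -59.5608 -103.4898]
shares [-1.0828  2.3205  0.0171] turn to 171.3: -0.00150440371610336
```

Emit:
drive_tool --pt "-0.18 0.39 0 0" --pt "-0.36 0.773 0 0"

```text
time_s: 5.03
tcp_pos: [0.5533, -0.0346, 0.26]
ee_rot: [[-0.988, 0.156, -0.003], [0.156, 0.988, 0.001], [0.003, 0.0, -1.0]]
wrist_force: [0.4, -0.7, -2.8]
gripper_width: 0.219
```

Emit:
drive_tool --pt "-0.18 0.39 0 0" --pt "-0.36 0.773 0 0"

```text
time_s: 5.28
tcp_pos: [0.6107, 0.0511, 0.2593]
ee_rot: [[-0.988, 0.155, -0.005], [0.155, 0.988, -0.0], [0.004, -0.001, -1.0]]
wrist_force: [0.6, -0.8, -2.0]
gripper_width: 0.217
```

Emit:
drive_tool --pt "-0.18 0.3 0 0" --pt "-0.36 0.6 0 0" --pt "-0.36 0.773 0 0" --pt "-0.36 0.773 0 0" --pt "-0.36 0.773 0 0" --pt "-0.36 0.773 0 0"

```text
time_s: 6.02
tcp_pos: [0.6675, 0.1336, 0.2619]
ee_rot: [[-0.988, 0.156, -0.001], [0.156, 0.988, -0.0], [0.001, -0.0, -1.0]]
wrist_force: [0.1, -0.3, -3.4]
gripper_width: 0.222
```

```bash
python3 go.py .670 .135 .235
python3 - <<'E'
from h import *
q=telemetry.sense();p=np.array(q['tcp_pos']);R=np.array(q['ee_rot'])
a=cam('scene');b=cam('top')
f=p+R[:,2]*.130
print('pred foot',f,proj(a,f),proj(b,f), 'eye', proj(a,[.67,.135,.092]))
A=cv2.resize(a['color'][150:270,360:490],None,fx=5,fy=5,interpolation=cv2.INTER_CUBIC)
cv2.imwrite('pics/e1.png',A)
E
```

```text
t 6.03 tcp [0.6675 0.1336 0.2619] x az 171.05195670985873 F [ 0.118  -0.3121 -3.3673] w 19.27683889387786 j [  24.8948   28.6279    6.6684   -0.0098  -68.072  -123.8392]
shares [-0.0191  0.0146  0.2243] turn to 171.3: -0.002164586050222486
pred foot [0.6674057  0.13362141 0.13192104] [[429.34091153 216.10081586]] [[259.72639444 126.40235603]] eye [[426.80980087 226.45341564]]
```

View pics/e1.png

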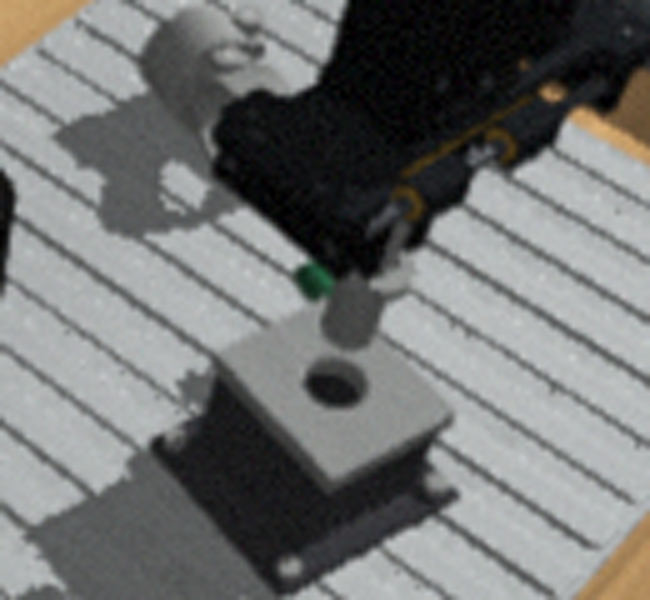

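```bash
cat > ov.py <<'E'
from h import *
def model(c,foot,u,off,k,im):
    u=np.array(u)/np.linalg.norm(u);e=np.cross(u,[0,1,0]);e/=np.linalg.norm(e);g=np.cross(u,e)
    th=np.linspace(0,2*np.pi,60)[:,None]
    for h,rr in((0,13),(45,13),(45,20),(53,20),(91,10)):
        P=foot+u*h/1000+(e*np.cos(th)+g*np.sin(th))*rr/1000
        q=(proj(c,P)-off+.5)*k
        cv2.polylines(im,[np.round(q).astype(int)],True,(0,0,255) if h else (0,255,0),1)
E
python3 - <<'E'
from ov import *
a=cam('scene');b=cam('top')
C=np.zeros((500,800,3),np.uint8)
A=cv2.resize(a['color'][180:240,400:465],None,fx=8,fy=8,interpolation=cv2.INTER_CUBIC)
model(a,np.array([.6675,.1336,.1318]),[0,0,1],np.array([400,180]),8,A)
C[:480,:520]=A
B=cv2.resize(b['color'][100:160,240:275],None,fx=8,fy=8,interpolation=cv2.INTER_CUBIC)
C[:480,520:]=B
cv2.imwrite('pics/e2.png',C)
E
```

```text
(no output)
```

View pics/e2.png

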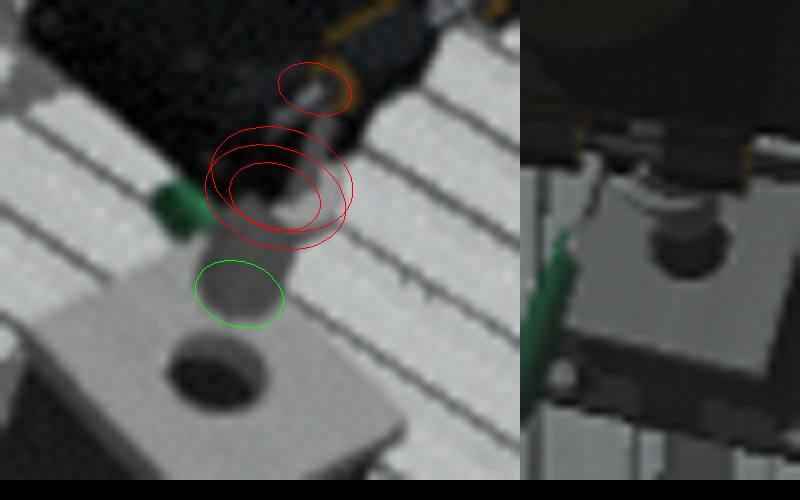

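Emit:
drive_tool --pt "-0.019 0.015 0 0" --pt "-0.019 0.015 0.2 0" --pt "-0.019 0.015 0.3 0" --pt "-0.019 0.015 0.36 0" --pt "-0.019 0.015 0.42 0" --pt "-0.019 0.015 0.42 0" --pt "-0.019 0.015 0.42 0"

```text
time_s: 7.1
tcp_pos: [0.6709, 0.1361, 0.2121]
ee_rot: [[-0.988, 0.154, 0.001], [0.154, 0.988, 0.0], [-0.001, 0.0, -1.0]]
wrist_force: [0.1, 0.0, -2.6]
gripper_width: 0.22
```

```bash
python3 go.py .670 .135 .177
```

```text
t 7.1 tcp [0.6709 0.1361 0.2121] x az 171.11428792704723 F [ 0.0863  0.0348 -2.6156] w 19.165311239059193 j [  24.9704   31.0752    3.4508    0.0159  -62.3085 -123.8634]
shares [ 0.0061 -0.01    0.2927] turn to 171.3: -0.001620643566864978
```

Emit:
drive_tool --pt "0.004 -0.006 0.1 0" --pt "0.004 -0.006 0.18 0" --pt "0.004 -0.006 0.24 0" --pt "0.004 -0.006 0.27 0" --pt "0.004 -0.006 0.27 0" --pt "0.004 -0.006 0.27 0"

```text
time_s: 7.85
tcp_pos: [0.6702, 0.1354, 0.1795]
ee_rot: [[-0.988, 0.155, 0.001], [0.155, 0.988, 0.0], [-0.001, 0.0, -1.0]]
wrist_force: [-0.7, 0.4, -3.5]
gripper_width: 0.22
```

Emit:
drive_tool --pt "0 0 0.01 0" --pt "0 0 0.02 0" --pt "0 0 0.03 0" --pt "0 0 0.03 0"

```text
time_s: 8.35
tcp_pos: [0.6701, 0.1353, 0.1769]
ee_rot: [[-0.988, 0.154, 0.001], [0.154, 0.988, -0.0], [-0.001, 0.0, -1.0]]
wrist_force: [-3.4, -0.8, 4.3]
gripper_width: 0.219
```

Emit:
drive_tool --pt "0 0 0.006 0" --pt "0 0 0.012 0" --pt "0 0 0.012 0" --pt "0 0 0.012 0"

```text
time_s: 8.85
tcp_pos: [0.6701, 0.1353, 0.1768]
ee_rot: [[-0.988, 0.154, 0.002], [0.154, 0.988, -0.0], [-0.002, 0.0, -1.0]]
wrist_force: [-4.9, -0.5, 9.4]
gripper_width: 0.225
```

```bash
python3 go.py .670 .135 .214; python3 - <<'E'
from ov import *
a=cam('scene')
A=cv2.resize(a['color'][190:260,395:465],None,fx=8,fy=8,interpolation=cv2.INTER_CUBIC)
cv2.imwrite('pics/i1.png',A)
E
```

```text
t 8.85 tcp [0.6701 0.1353 0.1768] x az 171.1459608048766 F [-4.8771 -0.4621  9.3967] w 19.602524193479873 j [  24.9514   32.7586    0.9654    0.0562  -58.1232 -123.8351]
shares [-0.0003 -0.0025 -0.31  ] turn to 171.3: -0.001344245566012686
```

View pics/i1.png

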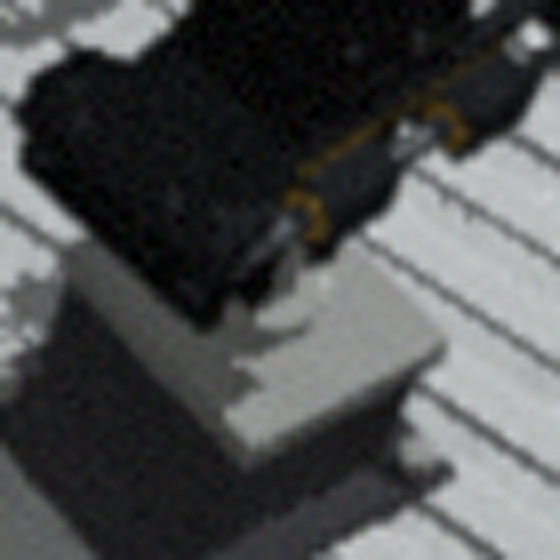

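Collar met the plate at TCP z 0.1768 (0.177 predicted), force rising to about 13 N net. I'll draw the pin right out, then use the eye's rim to pivot the pin in the jaws, since the tool itself can't tilt.

Emit:
drive_tool --pt "0 0 -0.2 0" --pt "0 0 -0.5 0" --pt "0 0 -0.73 0" --pt "0 0 -0.73 0" --pt "0 0 -0.73 0" --pt "0 0 -0.73 0"

```text
time_s: 9.65
tcp_pos: [0.6693, 0.1352, 0.2592]
ee_rot: [[-0.988, 0.155, -0.004], [0.155, 0.988, -0.001], [0.004, -0.002, -1.0]]
wrist_force: [-1.2, 1.0, -2.7]
gripper_width: 0.218
```

```bash
python3 go.py .670 .135 .212
```

```text
t 9.65 tcp [0.6693 0.1352 0.2592] x az 171.09252139671585 F [-1.1744  1.0104 -2.7369] w 19.00161214273148 j [  24.9409   29.0138    6.9294   -0.0358  -68.1384 -123.8348]
shares [-0.0074  0.0001  0.3931] turn to 171.3: -0.0018105923773738446
```

Emit:
drive_tool --pt "0 0 0.2 0" --pt "0 0 0.35 0" --pt "0 0 0.414 0" --pt "0 0 0.414 0" --pt "0 0 0.414 0"

```text
time_s: 10.28
tcp_pos: [0.6705, 0.1355, 0.2128]
ee_rot: [[-0.988, 0.154, 0.002], [0.154, 0.988, 0.0], [-0.002, 0.001, -1.0]]
wrist_force: [0.3, 0.0, -2.5]
gripper_width: 0.221
```

Emit:
drive_tool --pt "0.04 0 -0.003 0" --pt "0.068 0 -0.007 0" --pt "0.095 0 -0.009 0" --pt "0.121 0 -0.01 0" --pt "0.121 0 -0.01 0" --pt "0.121 0 -0.01 0"

```text
time_s: 11.02
tcp_pos: [0.6563, 0.1378, 0.2143]
ee_rot: [[-0.988, 0.154, 0.002], [0.154, 0.988, 0.0], [-0.002, 0.001, -1.0]]
wrist_force: [6.0, -0.8, 0.5]
gripper_width: 0.222
```

Emit:
drive_tool --pt "0.026 0 0.001 0" --pt "0.052 0 0.002 0" --pt "0.08 0 0.005 0" --pt "0.105 0 0.008 0" --pt "0.156 0 0.02 0" --pt "0.206 0 0.035 0" --pt "0.24 0 0.05 0" --pt "0.273 0 0.064 0" --pt "0.273 0 0.064 0" --pt "0.273 0 0.064 0"

```text
time_s: 12.28
tcp_pos: [0.6228, 0.1427, 0.205]
ee_rot: [[-0.988, 0.155, -0.002], [0.155, 0.988, -0.0], [0.002, -0.001, -1.0]]
wrist_force: [2.2, 0.8, 2.8]
gripper_width: 0.221
```

```bash
python3 go.py .625 .1425 .2055; python3 - <<'E'
from ov import *
a=cam('scene')
A=cv2.resize(a['color'][170:250,380:470],None,fx=8,fy=8,interpolation=cv2.INTER_CUBIC)
p=np.array(telemetry.sense()['tcp_pos']);t=np.radians(37);u=np.array([np.sin(t)*np.cos(np.radians(171.3)),np.sin(t)*np.sin(np.radians(171.3)),np.cos(t)])
model(a,p-[0,0,.051]-u*.079,u,np.array([380,170]),8,A)
cv2.imwrite('pics/p1.png',A)
E
```

```text
t 12.28 tcp [0.6228 0.1427 0.205 ] x az 171.10398816934136 F [2.211  0.8244 2.7806] w 19.25730347986251 j [  27.3781   27.3486   -4.1762   -0.0336  -58.5656 -126.2565]
shares [-0.0185  0.0013 -0.0044] turn to 171.3: -0.0017105259089274867
```

View pics/p1.png

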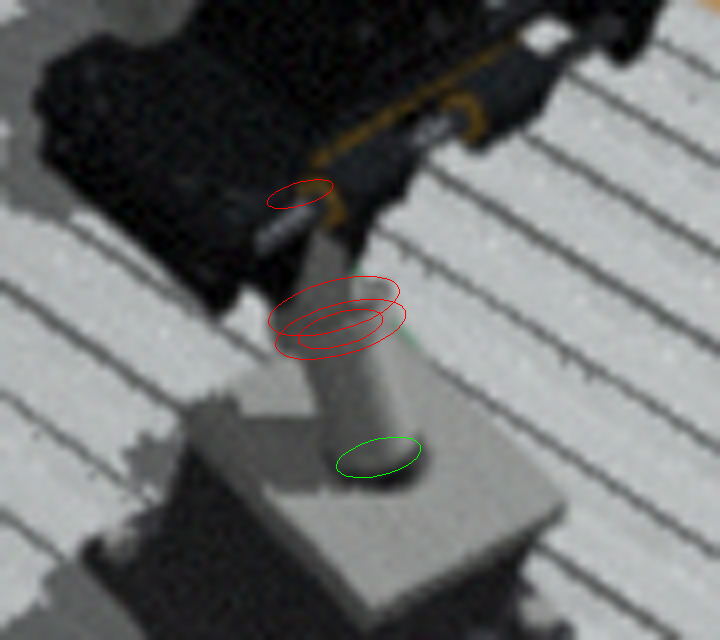

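The pin now leans very close to the 37° overlay; its foot is still at the eye's mouth. I'll lift clear and carry it to the camera.

Emit:
drive_tool --pt "0 0 -0.1 0" --pt "0 0 -0.4 0" --pt "0 0 -0.7 0" --pt "0 0 -1 0" --pt "0 0 -1 0"

```text
time_s: 12.95
tcp_pos: [0.6229, 0.1425, 0.3275]
ee_rot: [[-0.988, 0.155, 0.001], [0.155, 0.988, 0.001], [-0.001, 0.001, -1.0]]
wrist_force: [-1.0, 1.4, -4.0]
gripper_width: 0.223
```

```bash
python3 go.py .525 -.142 .343
```

```text
t 12.95 tcp [0.6229 0.1425 0.3275] x az 171.08308889375425 F [-0.9625  1.3652 -3.9854] w 19.38377985428423 j [  27.3541   22.2368    5.8305   -0.0368  -73.5052 -126.2605]
shares [ 0.4385 -2.4685 -0.1331] turn to 171.3: -0.0018929064940658765
```

Emit:
drive_tool --pt "0.07 -0.3 -0.02 0" --pt "0.11 -0.6 -0.04 0" --pt "0.146 -0.823 -0.044 -0.002"

```text
time_s: 13.32
tcp_pos: [0.5883, 0.0463, 0.3277]
ee_rot: [[-0.988, 0.152, -0.008], [0.152, 0.988, -0.001], [0.008, -0.002, -1.0]]
wrist_force: [0.7, 0.1, -2.8]
gripper_width: 0.214
```

Emit:
drive_tool --pt "0.05 -0.3 -0.02 0" --pt "0.1 -0.6 -0.04 0" --pt "0.146 -0.823 -0.044 0"

```text
time_s: 13.7
tcp_pos: [0.556, -0.0485, 0.3331]
ee_rot: [[-0.988, 0.152, -0.008], [0.152, 0.988, 0.0], [0.008, -0.001, -1.0]]
wrist_force: [1.0, 0.2, -4.1]
gripper_width: 0.219
```

Emit:
drive_tool --pt "0.05 -0.3 -0.02 0" --pt "0.1 -0.6 -0.04 0" --pt "0.146 -0.75 -0.044 0" --pt "0.146 -0.823 -0.044 0" --pt "0.146 -0.823 -0.044 0" --pt "0.146 -0.823 -0.044 0" --pt "0.146 -0.823 -0.044 0"

```text
time_s: 14.58
tcp_pos: [0.5266, -0.1415, 0.3412]
ee_rot: [[-0.989, 0.15, -0.0], [0.15, 0.989, 0.0], [0.0, 0.0, -1.0]]
wrist_force: [-0.8, -0.4, -3.0]
gripper_width: 0.222
```

```bash
python3 go.py .525 -.142 .343; python3 - <<'E'
from ov import *
a=cam('scene');b=cam('top')
p=np.array(telemetry.sense()['tcp_pos']);t=np.radians(37);z=np.radians(171.2);u=np.array([np.sin(t)*np.cos(z),np.sin(t)*np.sin(z),np.cos(t)])
foot=p-[0,0,.051]-u*.079
q=proj(a,foot)[0];o=np.round(q).astype(int)-[30,40];print(foot,q,proj(b,foot))
crop=a['color'][o[1]:o[1]+75,o[0]:o[0]+50]
np.save('crop.npy',crop)
A=cv2.resize(crop,None,fx=8,fy=8,interpolation=cv2.INTER_CUBIC);A2=A.copy()
model(a,foot,u,o,8,A2)
cv2.imwrite('pics/f1.png',np.hstack([A,A2]));print(o)
E
```

```text
t 14.57 tcp [ 0.5266 -0.1415  0.3412] x az 171.40173648380974 F [-0.7901 -0.4257 -3.0155] w 19.3242184747161 j [   2.0009   12.4235   -6.144    -0.0124  -71.4488 -100.5952]
shares [ 0.0122 -0.0064 -0.0153] turn to 171.3: 0.0008878183059408531
[ 0.57345639 -0.14892146  0.22720481] [319.18579471 236.50489332] [[357.01281242 146.50682833]]
[289 197]
```

View pics/f1.png

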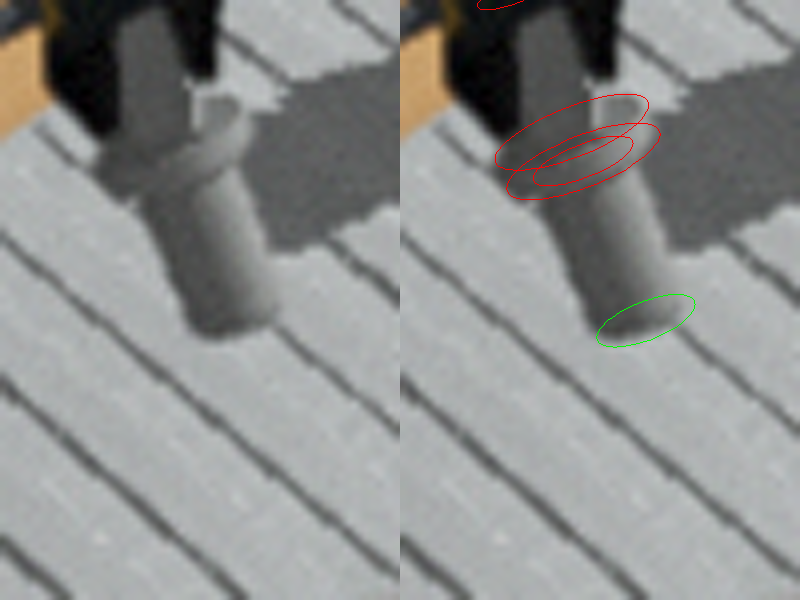

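```bash
cat > fit.py <<'E'
from ov import *
from scipy.ndimage import map_coordinates
from scipy.optimize import least_squares
np.set_printoptions(precision=4,suppress=True)
cs=[cam('scene') for _ in range(4)];c=cs[0]
g=np.mean([cv2.cvtColor(k['color'],cv2.COLOR_BGR2GRAY).astype(float) for k in cs],0)
q=telemetry.sense();p=np.array(q['tcp_pos']);R=np.array(q['ee_rot']);G=p+R[:,2]*.051
X,Z=R[:,0],-R[:,2]
def pose(v):
    u=np.sin(v[0])*X+np.cos(v[0])*Z; w=np.cos(v[0])*X-np.sin(v[0])*Z
    return G+w*v[2]-u*v[1],u
def pts(v):
    f,u=pose(v);out=[]
    for s in(-1,1):
        for h in np.linspace(.008,.038,11):
            a=f+u*h;n=np.cross(u,a-c['eye']);out.append(a+s*.013*n/np.linalg.norm(n))
    e=np.cross(u,[0,1,0]);e/=np.linalg.norm(e);k=np.cross(u,e);th=np.linspace(0,2*np.pi,181)[:,None]
    C=np.vstack([f+.0115*(e*np.cos(th)+k*np.sin(th)),f+u*.0015+.013*(e*np.cos(th)+k*np.sin(th))])
    a=proj(c,[f,f+u*.04]);d=(a[0]-a[1])/np.linalg.norm(a[0]-a[1]);n=np.array([-d[1],d[0]])
    Q=proj(c,C);B=[Q[np.argmax((Q-a[0])@d-9*abs((Q-a[0])@n-o))] for o in(-3,-1.5,0,1.5,3)]
    return np.vstack([proj(c,np.array(out)),B]),d,n
def meas(v,rng):
    P,d,n=pts(v);M=np.full(len(P),np.nan);t=np.arange(-rng,rng+.01,.1);W=np.zeros(len(P))
    for i,x in enumerate(P):
        nn=d if i>=22 else (n*np.sign((x-proj(c,pose(v)[0])[0])@n))
        L=x+t[:,None]*nn;prof=map_coordinates(g,[L[:,1],L[:,0]],order=3)
        gr=np.abs(np.gradient(prof));j=np.argmax(gr);M[i]=t[j]
        if gr[j]<.8 or j in(0,len(t)-1):M[i]=np.nan
    return M
v=np.array([np.radians(34),.079,0.])
for it in range(6):
    rng=3.5 if it<3 else 2
    M=meas(v,rng);P0,d0,n0=pts(v);a0=proj(c,pose(v)[0])[0]
    N=np.array([d0 if i>=22 else n0*np.sign((P0[i]-a0)@n0) for i in range(27)])
    tgt=P0+N*np.nan_to_num(M)[:,None];ok=~np.isnan(M)
    o=least_squares(lambda w:np.einsum('ij,ij->i',(pts(w)[0]-tgt),N)[ok],v,loss='soft_l1',f_scale=.4,x_scale=[.05,.002,.002]);v=o.x
f,u=pose(v)
print('tilt',np.degrees(v[0]),'L',v[1],'off',v[2],'ok',ok.sum(),'res',np.round(M,1))
print('foot',f,'axis',u)
lens=np.array([.6317,-.1588,.1491]);t=np.radians(37);z=np.radians(171.3)
nl=np.array([np.sin(t)*np.cos(z),np.sin(t)*np.sin(z),np.cos(t)])
print('ang err',np.degrees(np.arccos(u@nl)),'foot err',f-(lens+.1*nl),'need shares',R.T@((lens+.1*nl)-f)/.12,q['time_s'])
E
python3 fit.py
```

```text
tilt 37.7447503630976 L 0.0791498345456215 off 0.0031945542852558793 ok 24 res [ nan  nan  0.2 -0.1  0.   0.   0.1  0.   0.3  0.1  nan  0.1  0.  -0.1
  0.   0.1  0.1  0.  -0.1  0.1  0.6  0.   0.3 -0.1  0.  -0.1 -0.1]
foot [ 0.5717 -0.1489  0.2258] axis [-0.6052  0.092   0.7908]
ang err 0.7449976645221112 foot err [-0.0005  0.0008 -0.0032] need shares [-0.005  -0.0058 -0.0264] 14.875
```

```bash
sed -e "s/^s=cam('scene');t=cam('top')/s=cam('scene');t=cam('top');s['color']=cv2.imread('pics\/scene0.png');t['color']=cv2.imread('pics\/top0.png')/" m.py > m2.py
sed -e 's/from m import/from m2 import/' ring.py > ring2.py
cat >> ring2.py <<'E'
print('----')
for thr in (55,75,95):
    ci=contour(s,bs,thr,S(202,354),True)
    for az in(170,171.3,172.5):
        o=least_squares(lambda y:f(np.r_[y[:4],np.radians(az),y[4]]),[.632,-.159,.149,.6,.016],loss='soft_l1')
        print(thr,az,o.x[:3],np.degrees(o.x[3]),o.x[4],o.cost)
E
python3 ring2.py | sed -n '/----/,$p'
```

```text
----
55 170 [ 0.6317 -0.1585  0.1491] 39.34203820508215 0.01581326064347581 1.1761050944034113
55 171.3 [ 0.6317 -0.1585  0.1491] 39.45388623207402 0.01578213080902979 1.237191478597233
55 172.5 [ 0.6317 -0.1585  0.1491] 39.5219300090388 0.015748118111030628 1.3211880921057348
75 170 [ 0.6317 -0.1585  0.1491] 37.37593525901372 0.01592882493435771 1.1169024028039083
75 171.3 [ 0.6317 -0.1585  0.1491] 37.510725130265826 0.015904334462011296 1.139245888120819
75 172.5 [ 0.6317 -0.1585  0.1491] 37.60262427386828 0.015877063262007957 1.18332627273177
95 170 [ 0.6317 -0.1586  0.1491] 35.53703624624238 0.016056489177227143 1.214578396355534
95 171.3 [ 0.6317 -0.1586  0.1491] 35.7000100502674 0.01603785043188617 1.2035971064882407
95 172.5 [ 0.6317 -0.1586  0.1491] 35.818742406629724 0.016016287884348182 1.2138784670539517
```

Emit:
drive_tool --pt "0 -0.004 -0.012 0" --pt "0 -0.004 -0.024 0" --pt "0 -0.004 -0.024 0" --pt "0 -0.004 -0.024 0" --pt "0 -0.004 -0.024 0" --pt "0 -0.004 -0.024 0" --pt "0 -0.004 -0.024 0" --pt "0 -0.004 -0.024 0"

```text
time_s: 15.98
tcp_pos: [0.5262, -0.1427, 0.3442]
ee_rot: [[-0.989, 0.151, -0.0], [0.151, 0.989, 0.0], [0.0, 0.0, -1.0]]
wrist_force: [0.1, 0.0, -2.9]
gripper_width: 0.217
```

```bash
sed -i 's/-.1588,.1491/-.1586,.1491/;s/t=np.radians(37);z/t=np.radians(37.3);z/' fit.py; python3 fit.py; python3 go.py .525 -.142 .343; python3 - <<'E'
from h import *
c=shot('scene','fin');d=shot('top','fint')
E
```

```text
tilt 37.815518152563236 L 0.0795051658277096 off 0.0036367989429796437 ok 27 res [ 0.1  0.6 -0.1  0.  -0.2  0.  -0.1  0.1  0.1  0.1  0.   0.1 -0.1  0.1
  0.   0.   0.   0.   0.   0.2  1.  -0.2  1.  -0.1  0.  -0.2 -0.1]
foot [ 0.5716 -0.1496  0.2282] axis [-0.6061  0.0924  0.79  ]
ang err 0.5144318813564215 foot err [-0.0002 -0.0002 -0.0005] need shares [-0.0017  0.0018 -0.004 ] 16.175
t 16.18 tcp [ 0.5262 -0.1427  0.3442] x az 171.33597703536842 F [-0.0104  0.4285 -2.4951] w 19.177481910941204 j [   1.8715   12.3183   -5.851     0.0018  -71.8326 -100.5361]
shares [0.0109 0.0042 0.0101] turn to 171.3: 0.0003139588611425516
```

View pics/fin.png

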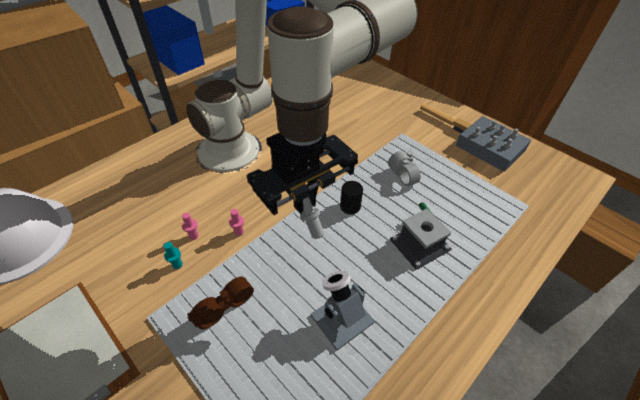

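The pin, foot near (318,237), points at the lens (337,280). The couplers, the mallet (351,197) and the camera look as they did in the first picture. I'll hand it in.

```bash
python3 -c "
from h import *
print(order.finish_job())"
```

```text
the job is handed in; nothing more can be done
None
```

I put the steel pin down through the eye until its collar met the plate, drew it fully out, and handed in the job with the pin held still in front of the lens. No verdict came back.

- **Insertion:** the collar met the plate at TCP height 0.1768 m (0.177 m predicted), with about 13 N net force.
- **Tilting the pin:** the moves can't tilt the tool. After drawing the pin out, I dipped the foot about 10 mm back into the eye's mouth and used its rim to pivot the pin in the jaws. I then lifted it clear.
- **Final pose:** the last image fit puts the pin 37.8° off vertical against my 37.3° estimate for the lens. Including direction, that is about 0.5° off square. The foot centre is within about 1 mm of the point 10 cm out along the lens axis.
- **Other objects:** the couplers, the mallet head and the camera look unmoved in the final picture. The run took about 16 s of the 58 s allowed.

**Uncertainty:** the lens tilt is good to only about 1–2°. The ring images gave 35.5–39.5° depending on the edge threshold, and the camera's foot and pivot geometry suggested about 36°. The lens direction readings also ranged from 169.4° to 172°. The final fit of the pin used the scene camera alone, and the camera calibration is good to about 2 mm.

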